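Load a sample vial and index the slide to the next hole

ROBOT

A 6-joint arm with a two-finger parallel gripper is mounted at the origin on a cart in front of the work surface, level with it; the furniture and walls round the work are solid. World frame = base frame: x ahead of the robot, y to its left, z up, the work surface at z = 0. Lengths are in mm, angles in rad, forces in N, time in s.
With the tool pointing down it reaches from about 275 to 1000 mm from the base axis. Payload 8.4 kg.
Tool frame: the origin (TCP) lies at the very end of the fingers, on their centre line; the grasp point (between the pads) lies 19 mm behind it (r.pinch_z is the distance from the TCP to the grasp point, in mm); z points along the fingers, y is the direction in which the jaws open and shut (so a half turn about z gives the same grasp; the last joint's range is limited). The gripper opens to 85 mm and grips with 20 to 120 N. Pads are 22 mm wide; open, the fingers measure 114 mm over their backs; the gripper's body (76 mm by 85 mm) begins 54 mm behind the grasp point. The pads swing forward as they close: fully open they stand 13 mm farther back than shut.
Start: joints at [-1.218, 0.353, 1.633, -0, 1.155, -0.002], TCP at [217.125, -586.075, 231.281] pointing down, gripper open.
Joint ranges: [-2.63, 2.63], [-0.92, 2.1], [0.06, 2.66], [-1.3, 4.44], [0, 2.69], [-3.02, 3.02]. Speed limits (rad/s): [2.22, 2.22, 2.79, 3.14, 3.14, 3.14].

INTERFACE

Orientations are given as [roll, pitch, yaw] about the fixed x, y, z axes, in that order (R = Rz(yaw) Ry(pitch) Rx(roll)).
In Python, from rig import r, optics gives the robot as it stands.
- The arm moves only by the shell command python3 -m creep 'ROWS' [FORCE]. ROWS is JSON, a list of rows, each an object with "dp": the shift along the tool's x, y, z in mm, a list of three; "angular": the turn, a rotation vector about the tool's x, y, z in rad, a list of three; "fingers": the finger opening in mm, from 0 to 85.4. In form: [{"dp": [dx, dy, dz], "angular": [wx, wy, wz], "fingers": fingers}, ...]. A call has 1 to 5 rows; each row is the pose to reach, as a shift and turn from the pose commanded when the call began, along the tool's axes at that moment; what a row does not reach only later rows make up. A row lasts 1/12 s, in which the tool goes at most 41.7 mm and 7.16 degrees, less where a joint would pass 70% of its speed; a pose out of reach is approached as far as the arm can. A call with a gripper value outside its range is refused whole. The fingers move at their own pace and stop on an object; FORCE is the grip in N (left out, the last holds). Time passes only in rows, so rows that repeat a pose let the fingers close. It gives the time, the measured TCP pose, the force and the opening at its end, in the units of the state.
- r.sense(): the state, without advancing time (a new reading comes with each control period).
- optics.grab_frame(name): name is "scene" or "top"; returns the picture (480x640x3 uint8, blue, green, red); there is no depth.
- optics.camera_params(name): a dict with "fx", "fy", "cx", "cy" (pixels), "eye" and "rotation" of the camera in the world. Camera axes: x right, y up, looking along -z (the intrinsics and any distortion apply to the point x, -y, -z); pixel columns grow to the right and rows downward; lengths in mm; the calibration is good to about 2 mm. A picture is of the moment at which its call begins. camera_params takes no time and is no camera call.
- r.sign_off(): hands the job in, once; it reports no verdict.
The state is a dict: "clock": time; "qpos": joint angles; "qvel": joint speeds; "joint_efforts": joint torques, N m; "eef_pos": TCP position; "tcp_rot": TCP orientation; "contact_force": force on the tool from outside, world axes, zero at the start; "wrist_torque": the same for the moment, N m; "opening": opening from 0.0 (shut) to 1.0 (fully open).
Only numpy, scipy, OpenCV 4.12 (cv2) and the standard library are available. Lean on these libraries where they do the work, as an engineer would, in place of code of your own. Each camera call takes 0.05 s, during which the arm holds its last target.

TASK

Stand the red-capped vial upright in the middle of the small round post on the blue sliding section and let go of it. Then pull the black knob up to draw the lock pin, slide the section along to the very next hole towards the rail's red end with the vial still standing on its post, and let the pin drop fully home there. Finish while still gripping the knob with the pin home: do not let go of it; leave the other two vials standing where they are.

Things in the scene. Friction and masses are not known exactly. Their poses are not given: they have to be found in the camera images.
- index_rail: fixed indexing rail: aluminium base plate 80 x 400 x 8 carrying a steel square tube, 30 wide, top at 52 above the worktop, between two dark end blocks (60 high). Origin: centre of the underside of the base plate. Its y axis runs along the tube towards the end with the red cap (the other end has a black cap), z up. Lock holes (brass rings, black centres, 12 wide) lie in the tube's top at y = -60, 0, 60, 120 in this frame.
- section (a joint): travel in m of the blue sliding section (46 wide, 140 long, top 58 above the worktop) along the rail towards the red end. About 0 at the start, with the pin in the hole at y = 0; 0.06 = next hole. Slides with about 2 N of friction when the pin is drawn; locked, with some 2 mm of play either way, when it is home. Range -0.062 to 0.122.
- plunger (a joint): lift in m of the lock pin with its knob: 0 = fully home in a hole, limit 0.016. It clears the tube from 0.010 on. A spring pushes it down with 4 N when home and about 10 N when fully up. Between holes the released pin rests on the tube at 0.010; it drops in only within about 2 to 3 mm of a hole's centre.
- knob: black knob of the lock plunger with a yellow band, a round upright cylinder 24 in diameter and 24 high, moving up and down with the pin. Origin: centre of its underside, 82 above the worktop when home (z up). A steel barrel 20 in diameter, its top 70 above the worktop, stands below it on the section.
- knob_grip (a point): middle of the knob (12 above its underside, 94 above the worktop when home); axes as the rail
- post_top (a point): centre of the top face of the sample post: a flat black rubber disc 28 in diameter, 80 above the worktop, at the section's end that faces the black cap, 90 from the knob's axis. Moves with the section; axes as the rail.
- next_hole (a point): mouth of the target hole in the tube's top, 60 from the starting hole towards the red end; axes as the rail
- vial_red: glass sample vial with a RED cap, 19 in diameter, 58 high, standing upright. Origin: centre of its underside, z along its axis up
- vial_black: similar vial with a BLACK cap, 19 in diameter, 58 high; a bystander. Origin: centre of its underside, z up
- vial_white: vial with a WHITE cap, 22 in diameter, 68 high; a bystander. Origin: centre of its underside, z up

How it is judged:
By the outcome, as a careful person would: the job done as asked, in the order asked, and still so for the second after the job is handed in, while the arm keeps its last pose, push and grip.
It also fails if it takes over 54 s, if anything falls off the work surface, if the arm or the gripper's body presses on something with over 40 N, if the wrist force passes 120 N, or if a joint passes its speed limit or range.

## Working session

There is one attempt and no reset: what is moved stays moved. The work goes in short steps, Python scripts to look and compute and a shell command to move; the robot and the scene stay as the last step left them, time stands still between calls to the robot, and variables do not carry over. Pictures are saved under pics/ and viewed, and the job is handed in when it is done.

```bash
mkdir -p pics
python3 - <<'E'
from rig import r, optics
import cv2
for n in("scene","top"):
    cv2.imwrite(f"pics/{n}0.png",optics.grab_frame(n)); print(n,optics.camera_params(n))
print(r.sense(), r.pinch_z)
E
```

```text
scene {'fx': 470.0562526014935, 'fy': 470.0562526014935, 'cx': 325.5484798396322, 'cy': 237.63158721198056, 'eye': array([-57.11394817, 721.32119602, 567.01715869]), 'rotation': array([ 1.09825965, -0.01124829, -2.44736599])}
top {'fx': 606.5681207048985, 'fy': 606.5681207048985, 'cx': 304.06582317848154, 'cy': 232.05905916676355, 'eye': array([ 419.15728068,  -12.92318431, 1293.79949126]), 'rotation': array([ 0.08181102,  0.00321751, -1.58556505])}
{'clock': 0.1, 'qpos': array([-1.21837805e+00,  3.53580783e-01,  1.63404230e+00,  2.78182113e-06,
        1.15522609e+00, -2.39963081e-03]), 'qvel': array([ 0.00268541, -0.00074069, -0.00339386,  0.00075757, -0.00026094,
        0.00016026]), 'joint_efforts': array([ 7.35545345e-04, -6.06355762e+01, -3.42818749e+01, -8.59398006e-05,
        3.84074214e-03, -1.66570135e-05]), 'eef_pos': array([ 216.99122437, -585.66831725,  230.64305672]), 'tcp_rot': array([-3.14033615e+00, -5.55880477e-06,  3.54816777e-01]), 'contact_force': array([ 0.7268966 ,  0.2070566 , -0.30884091]), 'wrist_torque': array([0.08640804, 0.01814716, 0.01933298]), 'opening': 0.9985646333315444} 18.700000000000003
```

View pics/scene0.png

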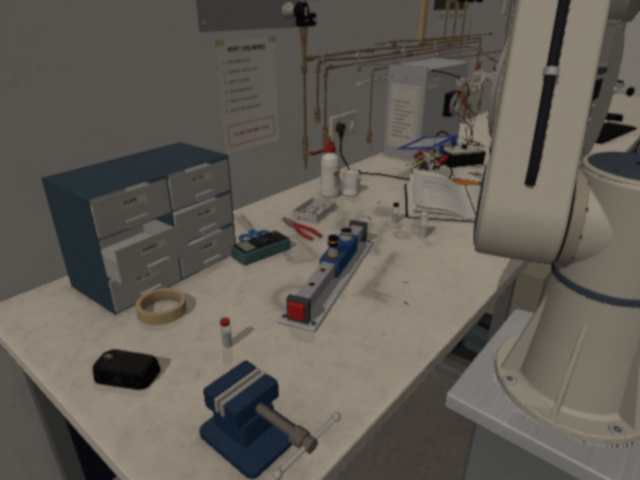

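View pics/top0.png

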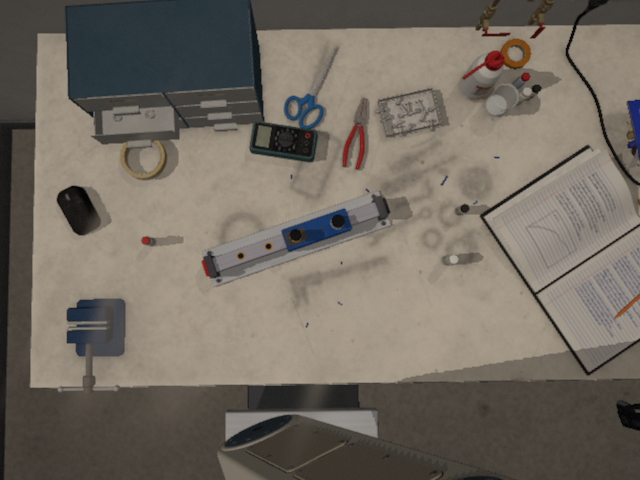

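The top view shows the rail running from the red cap (210,266) to the dark end (380,207), with the knob near (296,235) and the post near (338,221). The red vial is near (148,240), black at (463,210), white at (454,260). I'll enlarge these next.

```bash
cat > h.py <<'E'
import numpy as np, cv2
from scipy.spatial.transform import Rotation as Ro
from rig import r, optics
P={n:optics.camera_params(n) for n in("scene","top")}
def Rm(n): return Ro.from_euler('xyz',P[n]['rotation']).as_matrix()
def proj(n,p):
    c=P[n]; q=Rm(n).T@(np.array(p,float)-c['eye']); return np.array([c['cx']+c['fx']*q[0]/-q[2], c['cy']-c['fy']*q[1]/-q[2]])
def back(n,uv,z):
    c=P[n]; d=Rm(n)@np.array([(uv[0]-c['cx'])/c['fx'],-(uv[1]-c['cy'])/c['fy'],-1]); return c['eye']+d*(z-c['eye'][2])/d[2]
def crop(n,x0,y0,w,h,s,out,img=None):
    im=optics.grab_frame(n) if img is None else img
    cv2.imwrite(out,cv2.resize(im[y0:y0+h,x0:x0+w],None,fx=s,fy=s,interpolation=cv2.INTER_CUBIC))
E
python3 - <<'E'
from h import *
t=cv2.imread("pics/top0.png"); s=cv2.imread("pics/scene0.png")
crop("top",195,185,200,110,4,"pics/c1.png",t)
crop("top",130,220,60,40,12,"pics/c2.png",t)
crop("scene",270,210,120,125,4.8,"pics/c3.png",s)
crop("scene",200,305,50,50,12,"pics/c4.png",s)
E
```

```text
(no output)
```

View pics/c1.png

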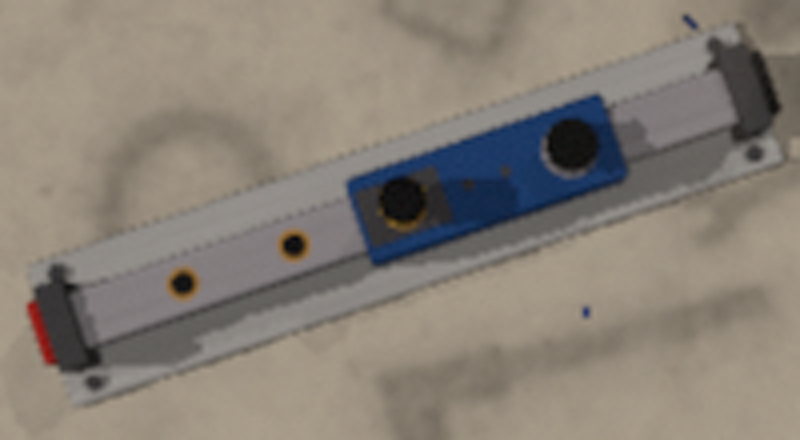

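View pics/c2.png

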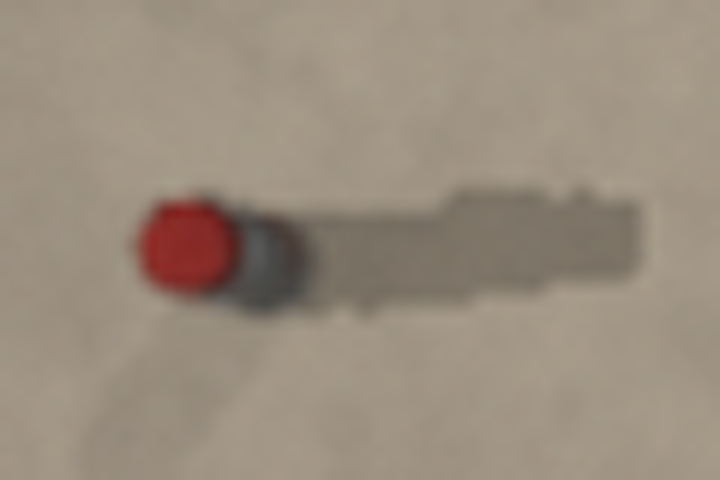

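View pics/c3.png

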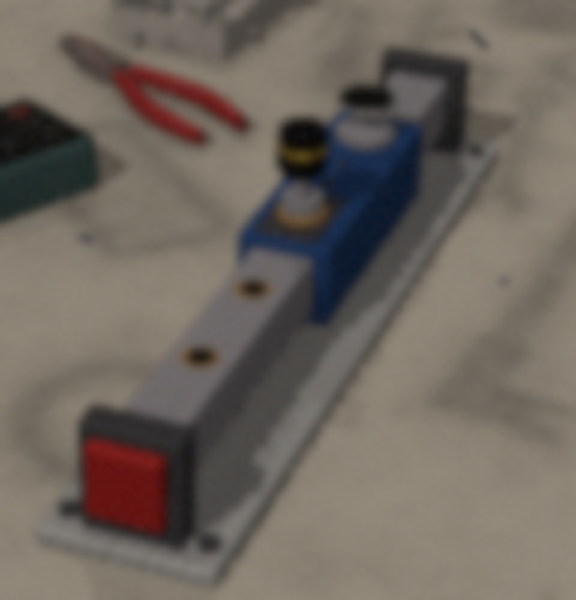

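View pics/c4.png

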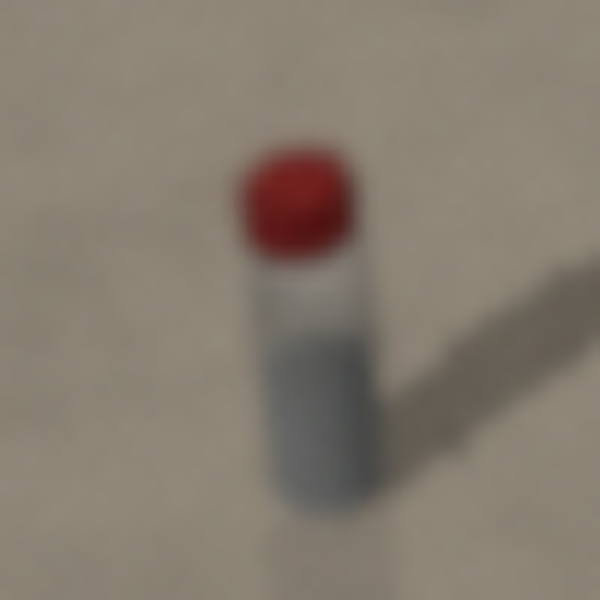

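The crops show (in crop pixels) holes at (183,284) and (294,245), knob top (404,200) and post top (572,145) from above. In the side crop the holes are at (200,356) and (253,287), and the post top at (366,99). The red cap top is at (188,247). I'll fit the rail pose from these points.

Run:
```python
from h import *
from scipy.optimize import least_squares
def T(x,y,s): return lambda X,Y:(x+(X+.5)/s-.5, y+(Y+.5)/s-.5)
a=T(195,185,4);b=T(130,220,12);c=T(270,210,4.8);d=T(200,305,12)
h1t=a(183,284);h2t=a(294,245)
for nm,n,uv,z in [("h120t","top",h1t,52),("h60t","top",h2t,52),("knob","top",a(404,200),106),("post","top",a(572,145),80),
 ("h120s","scene",c(200,356),52),("h60s","scene",c(253,287),52),("posts","scene",c(366,99),80),("knobs","scene",c(304,128),106),
 ("vialtop t","top",b(188,247),58),("vialtop s","scene",d(300,168),58),("vialbot s","scene",d(325,492),0)]:
    print(nm,np.round(uv,2),np.round(back(n,uv,z),1))
obs=[("top",h1t,(0,120,52)),("top",h2t,(0,60,52)),("top",a(404,200),(0,0,106)),("top",a(572,145),(0,-90,80)),
("scene",c(200,356),(0,120,52)),("scene",c(253,287),(0,60,52)),("scene",c(366,99),(0,-90,80))]
def f(p,full=False):
    R=Ro.from_euler('z',p[2]).as_matrix()
    return np.concatenate([proj(n,R@np.array(q)+[p[0],p[1],0])-uv for n,uv,q in obs])
s=least_squares(f,[400,50,0.3]); print(s.x, np.round(s.fun.reshape(-1,2),2))
R=Ro.from_euler('z',s.x[2]).as_matrix()
for q in [(0,0,94),(0,-90,80),(0,60,52)]: print(q,R@np.array(q)+[s.x[0],s.x[1],0])
```

```text
h120t [240.38 255.62] [474.6 120.7  52. ]
h60t [268.12 245.88] [493.7  63.7  52. ]
knob [295.62 234.62] [511.8   6.1 106. ]
post [337.62 220.88] [540.3 -78.3  80. ]
h120s [311.27 283.77] [473.9 119.4  52. ]
h60s [322.31 269.4 ] [493.4  61.8  52. ]
posts [345.85 230.23] [536.7 -75.2  80. ]
knobs [332.94 236.27] [508.    9.3 106. ]
vialtop t [145.21 240.12] [508.9 314.4  58. ]
vialtop s [224.54 318.54] [509.1 312.1  58. ]
vialbot s [226.62 345.54] [507.3 315.1   0. ]
[5.11782593e+02 6.44210818e+00 3.19222841e-01] [[ 0.17  0.21]
 [ 0.14  0.37]
 [-0.17  0.01]
 [ 0.36  0.12]
 [-0.39  0.17]
 [-0.35  0.37]
 [-0.13 -0.94]]
(0, 0, 94) [511.78259298   6.44210818  94.        ]
(0, -90, 80) [540.02718126 -79.01105579  80.        ]
(0, 60, 52) [492.95286746  63.41088416  52.        ]
```

```bash
cat >> h.py <<'E'
def to(x,y,z,yaw=1.890):
    s=r.sense(); R=Ro.from_euler('xyz',s['tcp_rot'])
    dp=R.inv().apply(np.array([x,y,z])-s['eef_pos']); w=(R.inv()*Ro.from_euler('xyz',[np.pi,0,yaw])).as_rotvec()
    print("dp",np.round(dp,1),"w",np.round(w,3),"pos",np.round(s['eef_pos'],1),"rot",np.round(s['tcp_rot'],3),"F",np.round(s['contact_force'],1),"op",round(s['opening']*85.4,1),"t",round(s['clock'],2))
E
python3 -c "
from h import *
to(508.8,313.5,180)"
```

```text
dp [ 586.  -741.7   51.6] w [-1.000e-03 -1.000e-03 -1.535e+00] pos [ 217.  -585.7  230.6] rot [-3.14  -0.     0.355] F [ 0.7  0.2 -0.3] op 85.3 t 0.1
```

```bash
python3 -m creep '[{"dp":[23,-29,0],"angular":[0,0,-0.12],"fingers":85},{"dp":[46,-58,0],"angular":[0,0,-0.24],"fingers":85},{"dp":[69,-87,0],"angular":[0,0,-0.36],"fingers":85},{"dp":[92,-116,0],"angular":[0,0,-0.48],"fingers":85},{"dp":[115,-145,0],"angular":[0,0,-0.6],"fingers":85}]' 40; python3 -c "
from h import *
to(508.8,313.5,180)"
```

```text
clock: 0.52
eef_pos: [274.6, -408.3, 230.9]
tcp_rot: [-3.141, -0.0, 0.96]
contact_force: [-0.2, 0.1, 0.4]
opening: 0.997
dp [ 725.7 -221.9   51.2] w [-0.    -0.001 -0.93 ] pos [ 274.6 -408.3  230.9] rot [-3.141 -0.     0.96 ] F [-0.2  0.1  0.4] op 85.1 t 0.52
```

```bash
python3 -m creep '[{"dp":[38,-12,0],"angular":[0,0,-0.12],"fingers":70},{"dp":[76,-24,0],"angular":[0,0,-0.24],"fingers":60},{"dp":[114,-36,0],"angular":[0,0,-0.36],"fingers":60},{"dp":[152,-48,0],"angular":[0,0,-0.48],"fingers":60},{"dp":[190,-60,0],"angular":[0,0,-0.6],"fingers":60}]'; python3 -c "
from h import *
to(508.8,313.5,180)"
```

```text
clock: 0.93
eef_pos: [335.3, -218.6, 231.2]
tcp_rot: [3.141, -0.0, 1.56]
contact_force: [0.9, 0.1, 0.3]
opening: 0.704
dp [533.9 167.8  51.2] w [ 0.   -0.   -0.33] pos [ 335.3 -218.6  231.2] rot [ 3.141 -0.     1.56 ] F [0.9 0.1 0.3] op 60.2 t 0.93
```

```bash
python3 -m creep '[{"dp":[38,12,0],"angular":[0,0,-0.08],"fingers":60},{"dp":[76,24,0],"angular":[0,0,-0.16],"fingers":60},{"dp":[114,36,0],"angular":[0,0,-0.24],"fingers":60},{"dp":[152,48,0],"angular":[0,0,-0.33],"fingers":60},{"dp":[190,60,0],"angular":[0,0,-0.33],"fingers":60}]'; python3 -c "
from h import *
to(508.8,313.5,180)"
```

```text
clock: 1.35
eef_pos: [398.4, -29.4, 231.4]
tcp_rot: [3.141, 0.0, 1.89]
contact_force: [-0.5, -0.8, 0.0]
opening: 0.699
dp [290.9 212.5  51.4] w [0. 0. 0.] pos [398.4 -29.4 231.4] rot [3.141 0.    1.89 ] F [-0.5 -0.8  0. ] op 59.7 t 1.35
```

```bash
python3 -m creep '[{"dp":[32,24,0],"angular":[0,0,0],"fingers":60},{"dp":[64,48,5],"angular":[0,0,0],"fingers":60},{"dp":[96,72,15],"angular":[0,0,0],"fingers":60},{"dp":[128,94,25],"angular":[0,0,0],"fingers":60},{"dp":[160,116,30],"angular":[0,0,0],"fingers":60}]'; python3 -m creep '[{"dp":[32,24,5],"angular":[0,0,0],"fingers":60},{"dp":[64,48,10],"angular":[0,0,0],"fingers":60},{"dp":[96,72,15],"angular":[0,0,0],"fingers":60},{"dp":[120,90,21],"angular":[0,0,0],"fingers":60},{"dp":[131,96.5,21],"angular":[0,0,0],"fingers":60}]'; python3 -c "
from h import *
to(508.8,313.5,18)"
```

```text
clock: 1.77
eef_pos: [458.8, 158.6, 200.1]
tcp_rot: [-3.14, 0.0, 1.885]
contact_force: [1.1, -0.0, -0.6]
opening: 0.702
clock: 2.18
eef_pos: [511.1, 314.4, 178.8]
tcp_rot: [-3.141, -0.0, 1.887]
contact_force: [-0.3, -0.7, 0.0]
opening: 0.698
dp [ -0.2  -2.4 160.8] w [-0.    -0.    -0.003] pos [511.1 314.4 178.8] rot [-3.141 -0.     1.887] F [-0.3 -0.7  0. ] op 59.6 t 2.18
```

```bash
python3 -m creep '[{"dp":[0,-2.4,20],"angular":[0,0,0],"fingers":60},{"dp":[0,-2.4,45],"angular":[0,0,0],"fingers":60},{"dp":[0,-2.4,75],"angular":[0,0,0],"fingers":60},{"dp":[0,-2.4,95],"angular":[0,0,0],"fingers":60},{"dp":[0,-2.4,95],"angular":[0,0,0],"fingers":60}]'; python3 -c "
from h import *
to(508.8,313.5,18)
crop('scene',170,240,120,110,5,'pics/d1.png')
crop('top',110,205,90,70,8,'pics/d2.png')"
```

```text
clock: 2.6
eef_pos: [505.4, 308.1, 81.2]
tcp_rot: [-3.134, 0.002, 1.885]
contact_force: [0.8, -0.4, -0.2]
opening: 0.701
dp [ 4.2  5.3 63.1] w [-0.007  0.002 -0.005] pos [505.4 308.1  81.2] rot [-3.134e+00  2.000e-03  1.885e+00] F [ 0.8 -0.4 -0.2] op 59.8 t 2.6
```

View pics/d1.png

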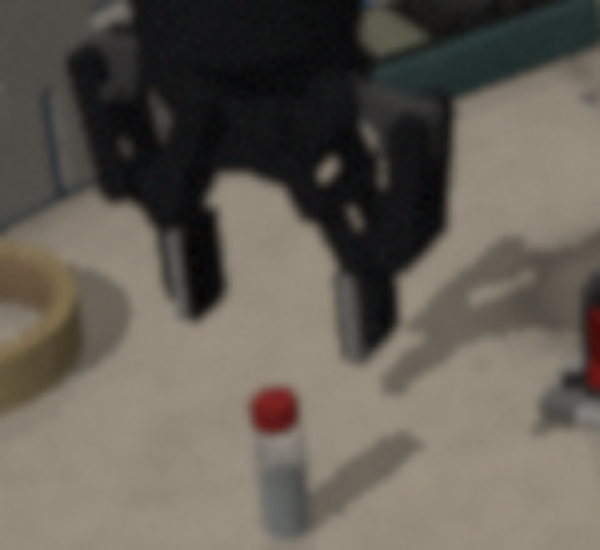

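View pics/d2.png

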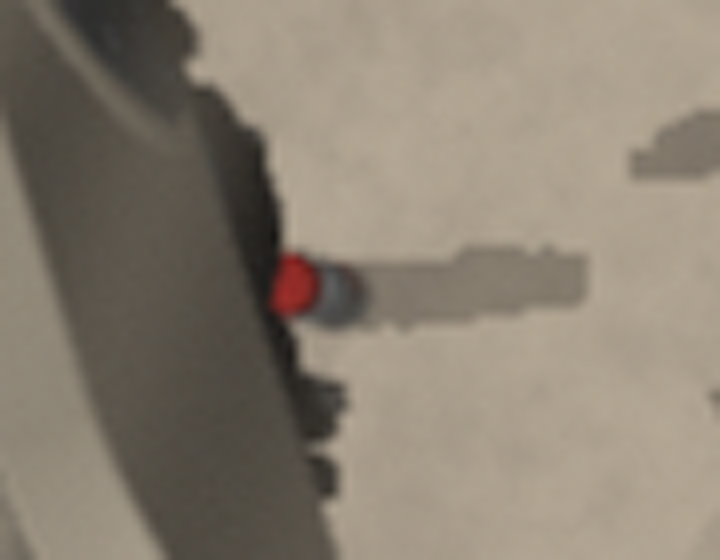

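The fingers sit above the vial with clearance on both sides. The measured pose is still lagging a few mm from the fast move, so I'll let it settle.

```bash
python3 -m creep '[{"dp":[0,0,0],"angular":[0,0,0],"fingers":60},{"dp":[0,0,0],"angular":[0,0,0],"fingers":60},{"dp":[0,0,0],"angular":[0,0,0],"fingers":60}]'; python3 -c "
from h import *
to(508.8,313.5,18)"
```

```text
clock: 2.95
eef_pos: [509.3, 310.7, 86.9]
tcp_rot: [3.139, -0.001, 1.885]
contact_force: [0.3, 0.5, 0.2]
opening: 0.702
dp [ 2.8  0.3 68.9] w [ 0.002 -0.001 -0.005] pos [509.3 310.7  86.9] rot [ 3.139e+00 -1.000e-03  1.885e+00] F [0.3 0.5 0.2] op 59.9 t 2.95
```

```bash
python3 -m creep '[{"dp":[2.8,0.3,8],"angular":[0,0,-0.005],"fingers":60},{"dp":[2.8,0.3,22],"angular":[0,0,-0.005],"fingers":60},{"dp":[2.8,0.3,38],"angular":[0,0,-0.005],"fingers":60},{"dp":[2.8,0.3,54],"angular":[0,0,-0.005],"fingers":60},{"dp":[2.8,0.3,62],"angular":[0,0,-0.005],"fingers":60}]'; python3 -m creep '[{"dp":[0,0,4],"angular":[0,0,0],"fingers":60},{"dp":[0,0,6],"angular":[0,0,0],"fingers":60},{"dp":[0,0,6],"angular":[0,0,0],"fingers":60},{"dp":[0,0,6],"angular":[0,0,0],"fingers":60}]'; python3 -c "
from h import *
to(508.8,313.5,18)
crop('scene',170,260,120,110,5,'pics/e1.png')"
```

```text
clock: 3.37
eef_pos: [507.0, 312.8, 21.7]
tcp_rot: [-3.14, 0.0, 1.89]
contact_force: [-0.2, -1.1, -0.0]
opening: 0.698
clock: 3.7
eef_pos: [508.2, 313.3, 17.9]
tcp_rot: [3.141, -0.0, 1.89]
contact_force: [0.7, -0.0, -0.5]
opening: 0.699
dp [-0.   0.6 -0.1] w [ 0.001 -0.    -0.   ] pos [508.2 313.3  17.9] rot [ 3.141 -0.     1.89 ] F [ 0.7 -0.  -0.5] op 59.7 t 3.7
```

View pics/e1.png

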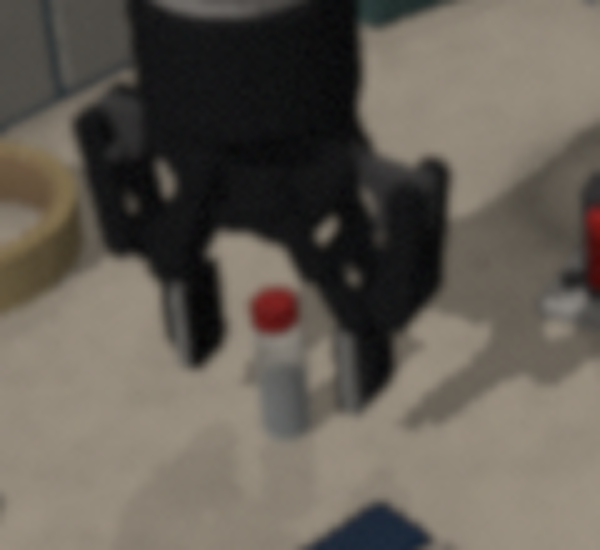

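The vial stands between the two fingers, roughly centred. I'll close gently.

```bash
python3 -m creep '[{"dp":[0,0.6,0],"angular":[0,0,0],"fingers":40},{"dp":[0,0.6,0],"angular":[0,0,0],"fingers":30},{"dp":[0,0.6,0],"angular":[0,0,0],"fingers":24},{"dp":[0,0.6,0],"angular":[0,0,0],"fingers":20},{"dp":[0,0.6,0],"angular":[0,0,0],"fingers":17}]' 30;python3 -m creep '[{"dp":[0,0,0],"angular":[0,0,0],"fingers":10},{"dp":[0,0,0],"angular":[0,0,0],"fingers":10},{"dp":[0,0,0],"angular":[0,0,0],"fingers":10},{"dp":[0,0,0],"angular":[0,0,0],"fingers":10}]'; python3 -c "
from h import *
to(508.8,313.5,18)
crop('scene',170,260,120,110,5,'pics/f1.png')"
```

```text
clock: 4.17
eef_pos: [508.5, 313.3, 17.6]
tcp_rot: [3.141, -0.0, 1.89]
contact_force: [-0.1, -0.1, 3.1]
opening: 0.212
clock: 4.5
eef_pos: [508.5, 313.3, 17.6]
tcp_rot: [3.141, -0.0, 1.89]
contact_force: [-0.5, -0.7, 5.0]
opening: 0.206
dp [ 0.1  0.4 -0.4] w [ 0. -0. -0.] pos [508.5 313.3  17.6] rot [ 3.141 -0.     1.89 ] F [-0.5 -0.7  5. ] op 17.6 t 4.5
```

View pics/f1.png

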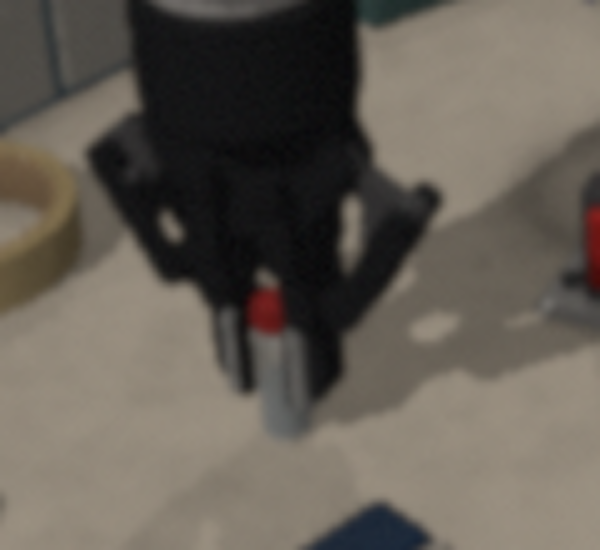

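The vial is gripped upright, with its cap between the pads at crop (268,310). Now I'll lift it.

```bash
python3 -m creep '[{"dp":[0,0,-5],"angular":[0,0,0],"fingers":10},{"dp":[0,0,-18],"angular":[0,0,0],"fingers":10},{"dp":[0,0,-42],"angular":[0,0,0],"fingers":10},{"dp":[0,0,-72],"angular":[0,0,0],"fingers":10},{"dp":[0,0,-102],"angular":[0,0,0],"fingers":10}]';python3 -m creep '[{"dp":[0,0,-28],"angular":[0,0,0],"fingers":10},{"dp":[0,0,-46],"angular":[0,0,0],"fingers":10},{"dp":[-5,0,-52],"angular":[0,0,0],"fingers":10},{"dp":[-20,0,-52],"angular":[0,0,0],"fingers":10},{"dp":[-45,0,-52],"angular":[0,0,0],"fingers":10}]'; python3 -c "
from h import *
to(540,-79,150)"
```

```text
clock: 4.97
eef_pos: [507.9, 313.0, 120.8]
tcp_rot: [-3.141, 0.0, 1.89]
contact_force: [0.3, 1.0, 0.8]
opening: 0.216
clock: 5.38
eef_pos: [522.1, 270.4, 171.1]
tcp_rot: [3.141, -0.0, 1.892]
contact_force: [1.0, -0.4, 0.4]
opening: 0.216
dp [-337.2  -93.3   21. ] w [ 0.    -0.     0.002] pos [522.1 270.4 171.1] rot [ 3.141 -0.     1.892] F [ 1.  -0.4  0.4] op 18.4 t 5.38
```

```bash
python3 -m creep '[{"dp":[-32,-8,0],"angular":[0,0,0],"fingers":10},{"dp":[-64,-17,0],"angular":[0,0,0],"fingers":10},{"dp":[-96,-26,0],"angular":[0,0,0],"fingers":10},{"dp":[-128,-35,0],"angular":[0,0,0],"fingers":10},{"dp":[-160,-44,0],"angular":[0,0,0],"fingers":10}]';python3 -m creep '[{"dp":[-32,-9,0],"angular":[0,0,0],"fingers":10},{"dp":[-64,-18,0],"angular":[0,0,0],"fingers":10},{"dp":[-96,-27,0],"angular":[0,0,0],"fingers":10},{"dp":[-125,-36,0],"angular":[0,0,0],"fingers":10},{"dp":[-145,-42,0],"angular":[0,0,0],"fingers":10}]'; python3 -c "
from h import *
to(540,-79,150)"
```

```text
clock: 5.8
eef_pos: [529.5, 101.9, 169.6]
tcp_rot: [-3.139, -0.0, 1.89]
contact_force: [1.0, -0.7, 0.3]
opening: 0.21
clock: 6.22
eef_pos: [534.7, -49.6, 169.6]
tcp_rot: [-3.139, -0.0, 1.889]
contact_force: [0.1, -0.8, 0.1]
opening: 0.214
dp [-29.6  -4.1  19.6] w [-0.003 -0.    -0.001] pos [534.7 -49.6 169.6] rot [-3.139 -0.     1.889] F [ 0.1 -0.8  0.1] op 18.3 t 6.22
```

```bash
python3 -m creep '[{"dp":[-14,-2,0],"angular":[0,0,0],"fingers":10},{"dp":[-24,-3.5,0],"angular":[0,0,0],"fingers":10},{"dp":[-27,-4.1,8],"angular":[0,0,0],"fingers":10},{"dp":[-27,-4.1,25],"angular":[0,0,0],"fingers":10},{"dp":[-27,-4.1,45],"angular":[0,0,0],"fingers":10}]';python3 -m creep '[{"dp":[0,0,5],"angular":[0,0,0],"fingers":10},{"dp":[0,0,5],"angular":[0,0,0],"fingers":10},{"dp":[0,0,5],"angular":[0,0,0],"fingers":10},{"dp":[0,0,5],"angular":[0,0,0],"fingers":10}]'; python3 -c "
from h import *
to(540,-79,110)
crop('scene',290,150,120,120,5,'pics/g1.png')
crop('top',290,180,100,75,8,'pics/g2.png')"
```

```text
clock: 6.63
eef_pos: [541.1, -73.2, 125.5]
tcp_rot: [3.141, 0.0, 1.889]
contact_force: [0.4, 0.0, -0.7]
opening: 0.211
clock: 6.97
eef_pos: [541.5, -72.8, 121.9]
tcp_rot: [3.141, 0.0, 1.89]
contact_force: [0.1, -0.6, -0.4]
opening: 0.211
dp [-5.4 -3.4 11.9] w [0.001 0.    0.   ] pos [541.5 -72.8 121.9] rot [3.141 0.    1.89 ] F [ 0.1 -0.6 -0.4] op 18.0 t 6.97
```

View pics/g1.png

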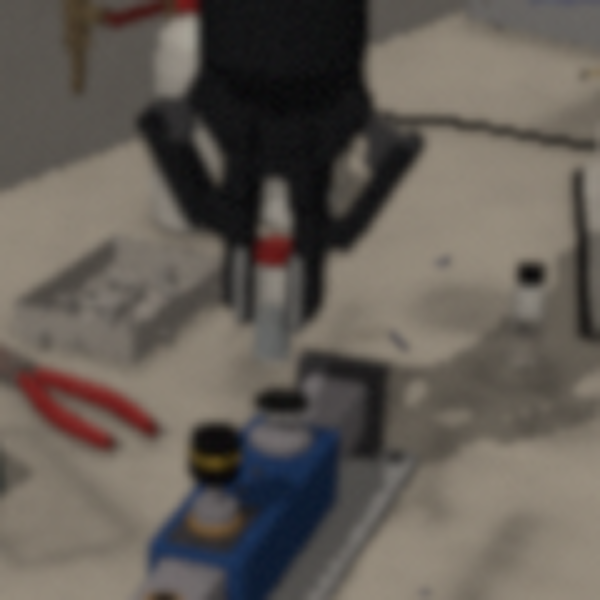

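View pics/g2.png

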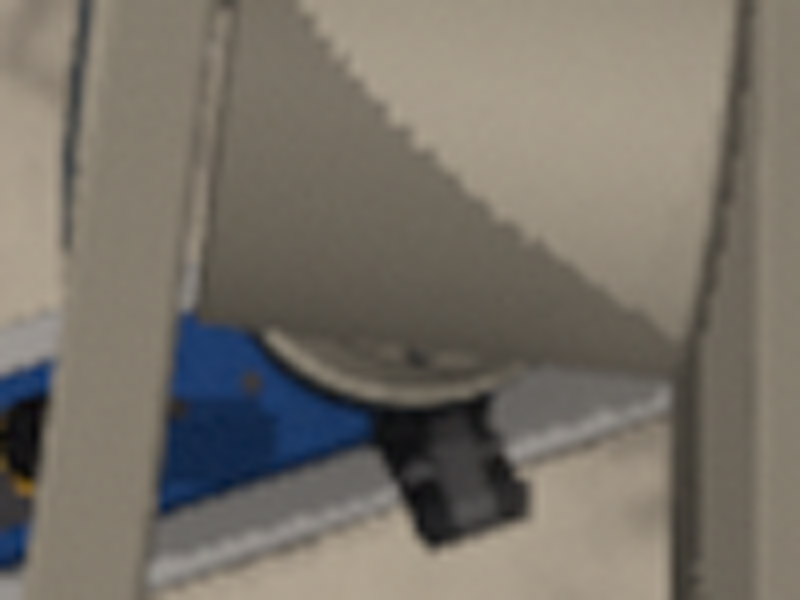

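The vial hangs upright about 25 mm above the post. Its bottom is at crop (273,355) and the post disc at (282,402). I'll correct the position and lower it.

```bash
python3 -m creep '[{"dp":[-3,-2,3],"angular":[0,0,0],"fingers":10},{"dp":[-5.6,-3.4,6],"angular":[0,0,0],"fingers":10},{"dp":[-5.6,-3.4,10],"angular":[0,0,0],"fingers":10},{"dp":[-5.6,-3.4,14],"angular":[0,0,0],"fingers":10},{"dp":[-5.6,-3.4,16],"angular":[0,0,0],"fingers":10}]';python3 -m creep '[{"dp":[0,0,0],"angular":[0,0,0],"fingers":10},{"dp":[0,0,0],"angular":[0,0,0],"fingers":10},{"dp":[0,0,0],"angular":[0,0,0],"fingers":10}]'; python3 -c "
from h import *
to(540,-79.2,97.6)
crop('scene',310,170,70,80,8,'pics/h1.png')"
```

```text
clock: 7.48
eef_pos: [539.2, -79.5, 104.6]
tcp_rot: [-3.141, -0.0, 1.889]
contact_force: [-0.1, -0.2, -0.0]
opening: 0.214
clock: 7.73
eef_pos: [539.6, -79.4, 105.3]
tcp_rot: [-3.142, -0.0, 1.89]
contact_force: [-0.2, -0.3, -0.2]
opening: 0.213
dp [0.1 0.4 7.7] w [-0. -0. -0.] pos [539.6 -79.4 105.3] rot [-3.142 -0.     1.89 ] F [-0.2 -0.3 -0.2] op 18.2 t 7.73
```

View pics/h1.png

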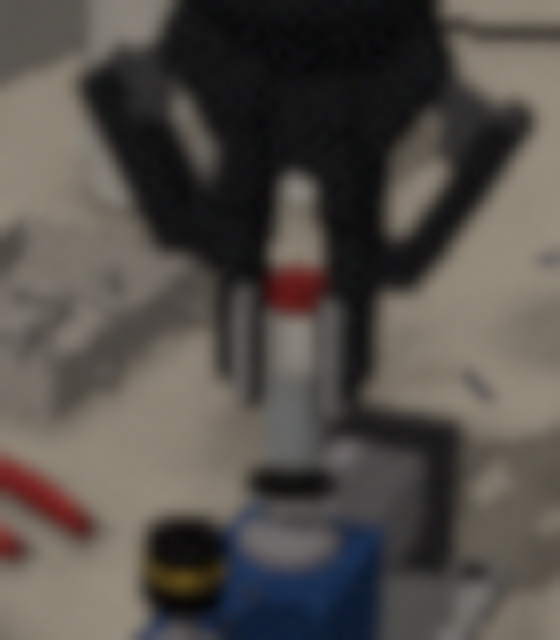

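In the image the vial's centre is at column 294 and the post disc's at 291, within 1 mm. I'll lower it with a small correction.

```bash
python3 -m creep '[{"dp":[0,0.5,2],"angular":[0,0,0],"fingers":10},{"dp":[0,0.5,4],"angular":[0,0,0],"fingers":10},{"dp":[0,0.5,6],"angular":[0,0,0],"fingers":10},{"dp":[0,0.5,7],"angular":[0,0,0],"fingers":10},{"dp":[0,0.5,7],"angular":[0,0,0],"fingers":10}]';python3 -c "
from h import *
to(540,-79.2,97.6)
crop('scene',310,170,70,80,8,'pics/i1.png')"
```

```text
clock: 8.2
eef_pos: [539.9, -79.2, 97.9]
tcp_rot: [-3.141, -0.0, 1.89]
contact_force: [-0.5, 0.3, 0.5]
opening: 0.212
dp [-0.   0.1  0.3] w [-0. -0. -0.] pos [539.9 -79.2  97.9] rot [-3.141 -0.     1.89 ] F [-0.5  0.3  0.5] op 18.1 t 8.2
```

View pics/i1.png

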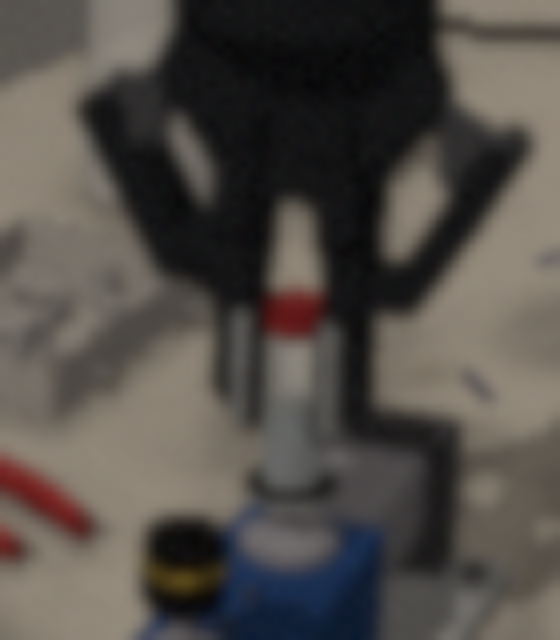

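```bash
python3 -c "
from h import *
im=optics.grab_frame('scene'); im=cv2.convertScaleAbs(im,alpha=2.0)
crop('scene',332,212,32,32,18,'pics/i2.png',im)
R=Ro.from_euler('z',.319)
for nm,rad in(('post',14),('vial',9.5)):
  for dy in(-1,0,1):
    p=np.array([540,-79,80])+R.apply([0,0,0]); print(nm,dy, np.round((proj('scene',p+[-dy*.6*rad,dy*.8*rad,0])-[332,212]+.5)*18-.5,0))
"
```

```text
post -1 [257. 274.]
post 0 [256. 320.]
post 1 [254. 367.]
vial -1 [257. 288.]
vial 0 [256. 320.]
vial 1 [255. 352.]
```

View pics/i2.png

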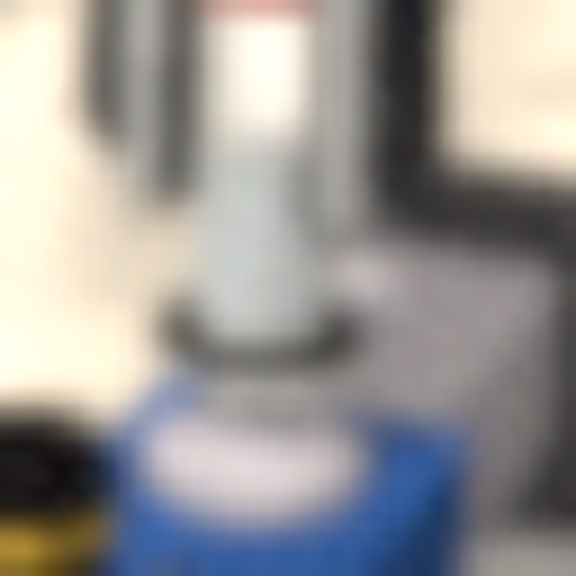

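The vial spans columns 200–325 and the disc 165–355, so it is centred sideways. In depth it may sit about 1 mm too far back. I'll nudge it 0.8 mm, seat it and release.

```bash
python3 -m creep '[{"dp":[0.8,0,-0.5],"angular":[0,0,0],"fingers":10},{"dp":[0.8,0,0],"angular":[0,0,0],"fingers":10},{"dp":[0.8,0,0.6],"angular":[0,0,0],"fingers":10},{"dp":[0.8,0,0.9],"angular":[0,0,0],"fingers":10},{"dp":[0.8,0,0.9],"angular":[0,0,0],"fingers":10}]';python3 -c "
from h import *
to(540,-79.2,97.6)"
```

```text
clock: 8.72
eef_pos: [539.8, -78.5, 97.5]
tcp_rot: [3.142, 0.0, 1.89]
contact_force: [-0.8, 0.3, 2.2]
opening: 0.208
dp [-0.7 -0.1 -0.1] w [ 0.  0. -0.] pos [539.8 -78.5  97.5] rot [3.142 0.    1.89 ] F [-0.8  0.3  2.2] op 17.8 t 8.72
```

```bash
python3 -m creep '[{"dp":[0,0,0],"angular":[0,0,0],"fingers":19},{"dp":[0,0,0],"angular":[0,0,0],"fingers":21},{"dp":[0,0,0],"angular":[0,0,0],"fingers":24},{"dp":[0,0,0],"angular":[0,0,0],"fingers":28},{"dp":[0,0,0],"angular":[0,0,0],"fingers":34}]' 20;python3 -m creep '[{"dp":[0,0,0],"angular":[0,0,0],"fingers":44},{"dp":[0,0,0],"angular":[0,0,0],"fingers":54},{"dp":[0,0,0],"angular":[0,0,0],"fingers":60},{"dp":[0,0,0],"angular":[0,0,0],"fingers":60}]';python3 -c "
from h import *
to(540,-79.2,97.6)
crop('scene',310,170,70,80,8,'pics/j1.png')"
```

```text
clock: 9.13
eef_pos: [539.8, -78.5, 97.3]
tcp_rot: [-3.142, -0.0, 1.89]
contact_force: [0.4, -0.2, -0.0]
opening: 0.399
clock: 9.47
eef_pos: [539.8, -78.5, 97.4]
tcp_rot: [3.142, 0.0, 1.89]
contact_force: [-0.1, -0.3, -0.0]
opening: 0.698
dp [-0.7 -0.  -0.2] w [ 0.  0. -0.] pos [539.8 -78.5  97.4] rot [3.142 0.    1.89 ] F [-0.1 -0.3 -0. ] op 59.6 t 9.47
```

View pics/j1.png

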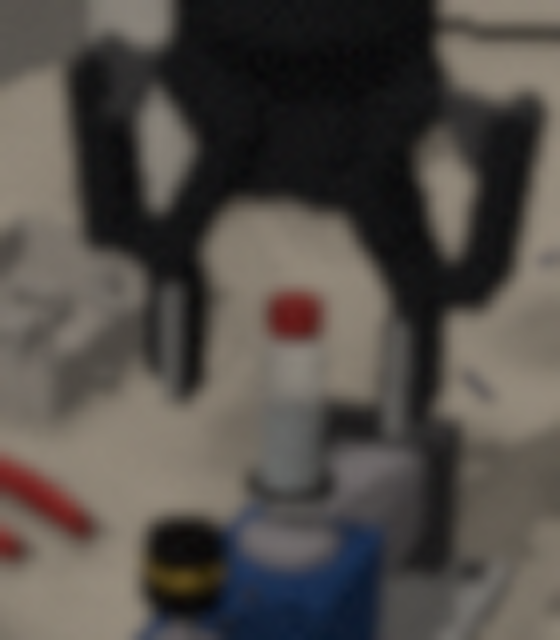

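The vial stands upright and free on the post. I'll retract straight up, then check from both cameras.

```bash
python3 -m creep '[{"dp":[0,0,-6],"angular":[0,0,0],"fingers":60},{"dp":[0,0,-20],"angular":[0,0,0],"fingers":60},{"dp":[0,0,-42],"angular":[0,0,0],"fingers":60},{"dp":[0,0,-64],"angular":[0,0,0],"fingers":60},{"dp":[0,0,-80],"angular":[0,0,0],"fingers":60}]';python3 -m creep '[{"dp":[10,0,-6],"angular":[0,0,0],"fingers":60},{"dp":[30,0,-6],"angular":[0,0,0],"fingers":60},{"dp":[55,0,-6],"angular":[0,0,0],"fingers":60},{"dp":[75,0,-6],"angular":[0,0,0],"fingers":60},{"dp":[86,0,-6],"angular":[0,0,0],"fingers":60}]';python3 -m creep '[{"dp":[0,0,0],"angular":[0,0,0],"fingers":60},{"dp":[0,0,0],"angular":[0,0,0],"fingers":60}]';python3 -c "
from h import *
to(511.8,6.4,75)
crop('scene',280,160,110,110,5.4,'pics/k1.png')
crop('top',260,180,120,80,6,'pics/k2.png')"
```

```text
clock: 9.93
eef_pos: [540.3, -78.6, 179.5]
tcp_rot: [3.14, 0.001, 1.89]
contact_force: [0.7, -1.1, -0.3]
opening: 0.701
clock: 10.35
eef_pos: [511.4, 5.2, 183.0]
tcp_rot: [-3.141, -0.001, 1.89]
contact_force: [-0.5, -0.5, 0.2]
opening: 0.705
clock: 10.52
eef_pos: [512.7, 3.6, 183.3]
tcp_rot: [-3.141, 0.0, 1.891]
contact_force: [-1.0, -0.6, 0.3]
opening: 0.7
dp [3.000e+00 1.000e-01 1.083e+02] w [-0.     0.     0.001] pos [512.7   3.6 183.3] rot [-3.141  0.     1.891] F [-1.  -0.6  0.3] op 59.8 t 10.52
```

View pics/k1.png

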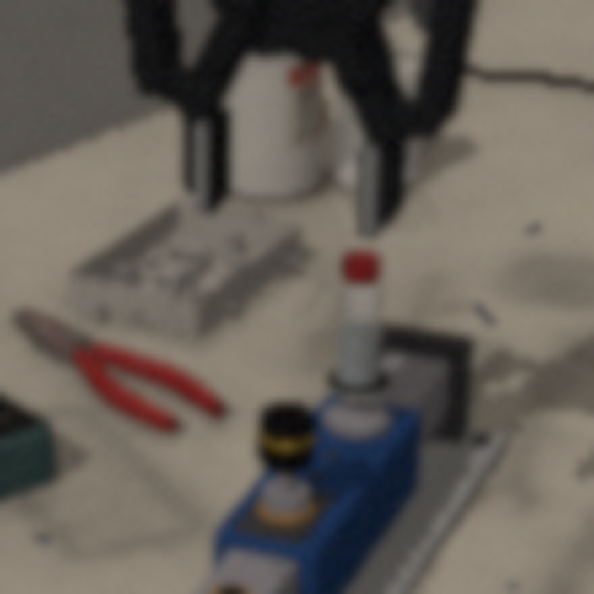

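View pics/k2.png

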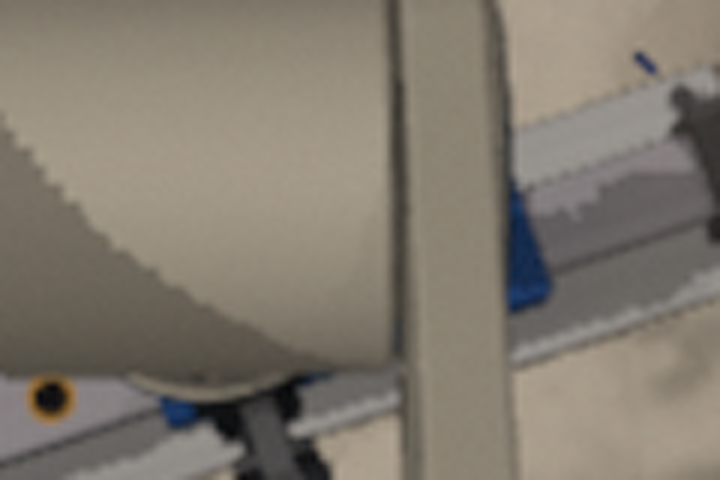

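The vial is standing on the post, the gripper is over the knob (crop 287,435) and clear of the vial. I'll descend to the knob.

```bash
python3 -m creep '[{"dp":[1.5,0,15],"angular":[0,0,0],"fingers":60},{"dp":[3,0,40],"angular":[0,0,0],"fingers":60},{"dp":[3,0,65],"angular":[0,0,0],"fingers":60},{"dp":[3,0,85],"angular":[0,0,0],"fingers":60},{"dp":[3,0,97],"angular":[0,0,0],"fingers":60}]';python3 -m creep '[{"dp":[0,0,3],"angular":[0,0,0],"fingers":55},{"dp":[0,0,5],"angular":[0,0,0],"fingers":50},{"dp":[0,0,5],"angular":[0,0,0],"fingers":50},{"dp":[0,0,5],"angular":[0,0,0],"fingers":50}]';python3 -c "
from h import *
to(511.8,6.4,76)
crop('scene',280,160,110,110,5.4,'pics/l1.png')"
```

```text
clock: 11.03
eef_pos: [511.0, 5.1, 84.2]
tcp_rot: [-3.139, -0.001, 1.889]
contact_force: [-0.6, -0.6, 0.3]
opening: 0.706
clock: 11.37
eef_pos: [512.6, 5.7, 82.1]
tcp_rot: [3.14, 0.0, 1.889]
contact_force: [0.2, 1.1, -0.0]
opening: 0.587
dp [ 0.9 -0.6  6.1] w [ 0.001  0.    -0.001] pos [512.6   5.7  82.1] rot [3.14  0.    1.889] F [ 0.2  1.1 -0. ] op 50.1 t 11.37
```

View pics/l1.png

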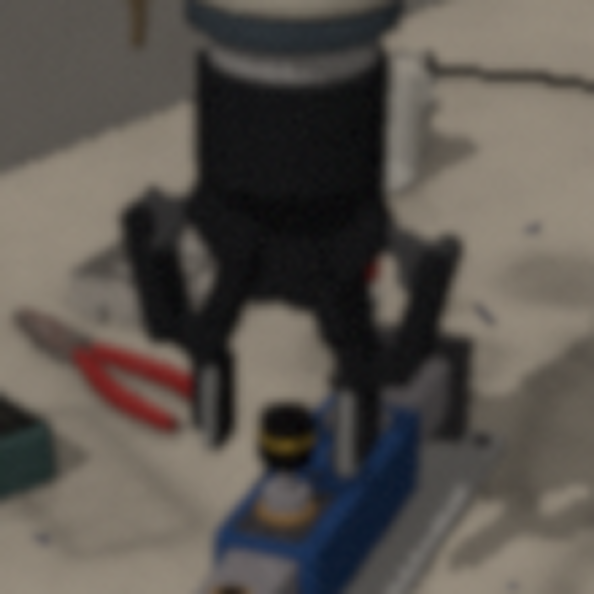

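The knob is centred between the fingers, and the red cap is still visible behind at (370,270). I'll go down 6 mm and close.

```bash
python3 -m creep '[{"dp":[0.9,-0.6,3],"angular":[0,0,0],"fingers":50},{"dp":[0.9,-0.6,6],"angular":[0,0,0],"fingers":44},{"dp":[0.9,-0.6,6],"angular":[0,0,0],"fingers":36},{"dp":[0.9,-0.6,6],"angular":[0,0,0],"fingers":30},{"dp":[0.9,-0.6,6],"angular":[0,0,0],"fingers":26}]' 50;python3 -m creep '[{"dp":[0,0,0],"angular":[0,0,0],"fingers":23},{"dp":[0,0,0],"angular":[0,0,0],"fingers":18},{"dp":[0,0,0],"angular":[0,0,0],"fingers":14},{"dp":[0,0,0],"angular":[0,0,0],"fingers":14},{"dp":[0,0,0],"angular":[0,0,0],"fingers":14}]' 70;python3 -c "
from h import *
to(511.8,6.4,76)
crop('scene',280,160,110,110,5.4,'pics/m1.png')"
```

```text
clock: 11.83
eef_pos: [511.1, 6.7, 75.5]
tcp_rot: [3.142, 0.0, 1.89]
contact_force: [-0.1, -0.6, 0.1]
opening: 0.305
clock: 12.25
eef_pos: [511.4, 6.8, 75.7]
tcp_rot: [3.141, 0.0, 1.89]
contact_force: [0.6, 1.7, 5.7]
opening: 0.261
dp [-0.5  0.2 -0.3] w [ 0.001  0.    -0.   ] pos [511.4   6.8  75.7] rot [3.141 0.    1.89 ] F [0.6 1.7 5.7] op 22.3 t 12.25
```

View pics/m1.png

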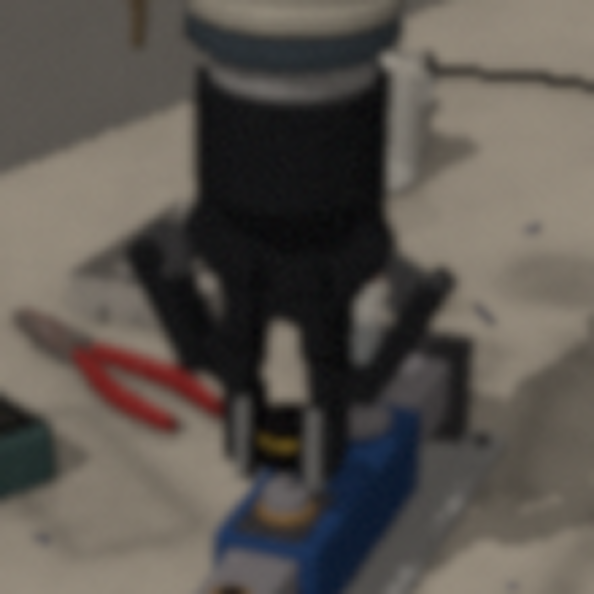

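The knob is gripped with the pin home at TCP z of about 75.7. I'll draw the pin up 13.5 mm.

```bash
python3 -m creep '[{"dp":[0,0,-2],"angular":[0,0,0],"fingers":14},{"dp":[0,0,-5],"angular":[0,0,0],"fingers":14},{"dp":[0,0,-9],"angular":[0,0,0],"fingers":14},{"dp":[0,0,-12],"angular":[0,0,0],"fingers":14},{"dp":[0,0,-13.5],"angular":[0,0,0],"fingers":14}]' 70;python3 -m creep '[{"dp":[0,0,0],"angular":[0,0,0],"fingers":14},{"dp":[0,0,0],"angular":[0,0,0],"fingers":14}]';python3 -c "
from h import *
to(511.8,6.4,76)
to(493,63.4,76)
crop('scene',280,160,110,110,5.4,'pics/n1.png')"
```

```text
clock: 12.72
eef_pos: [511.3, 6.8, 88.9]
tcp_rot: [3.141, 0.0, 1.89]
contact_force: [5.0, 1.7, -10.3]
opening: 0.261
clock: 12.88
eef_pos: [511.3, 6.8, 88.7]
tcp_rot: [3.141, 0.0, 1.89]
contact_force: [5.2, 2.2, -9.4]
opening: 0.259
dp [-0.5  0.4 12.7] w [ 0.001  0.    -0.   ] pos [511.3   6.8  88.7] rot [3.141 0.    1.89 ] F [ 5.2  2.2 -9.4] op 22.1 t 12.88
dp [59.5  0.4 12.7] w [ 0.001  0.    -0.   ] pos [511.3   6.8  88.7] rot [3.141 0.    1.89 ] F [ 5.2  2.2 -9.4] op 22.1 t 12.88
```

View pics/n1.png

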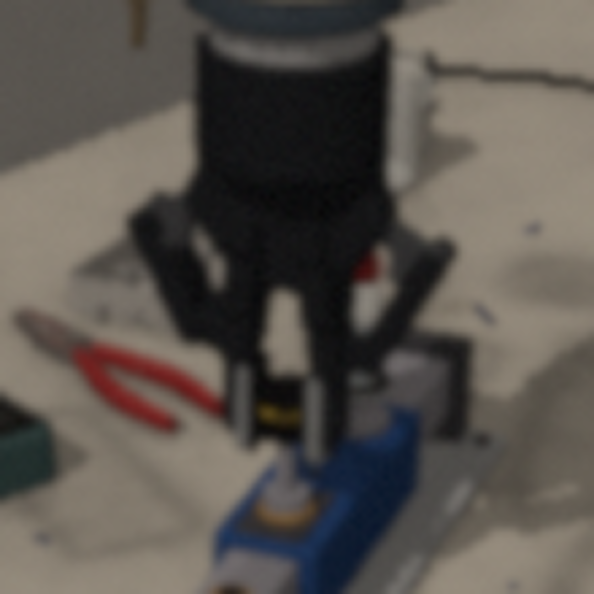

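The knob is up 13 mm with a spring force of about 10 N, and the red cap is still upright behind at (368,270). I'll slide gently.

```bash
python3 -m creep '[{"dp":[0.7,0,0],"angular":[0,0,0],"fingers":14},{"dp":[2,0,0],"angular":[0,0,0],"fingers":14},{"dp":[4,0,0],"angular":[0,0,0],"fingers":14},{"dp":[7,0,0],"angular":[0,0,0],"fingers":14},{"dp":[10,0,0],"angular":[0,0,0],"fingers":14}]';python3 -c "
from h import *
to(493,63.4,76)
crop('scene',280,160,110,110,5.4,'pics/o1.png')"
```

```text
clock: 13.35
eef_pos: [508.2, 15.9, 88.6]
tcp_rot: [3.141, 0.001, 1.89]
contact_force: [5.3, -0.7, -9.6]
opening: 0.258
dp [49.9  0.4 12.6] w [ 0.001  0.001 -0.   ] pos [508.2  15.9  88.6] rot [3.141e+00 1.000e-03 1.890e+00] F [ 5.3 -0.7 -9.6] op 22.0 t 13.35
```

View pics/o1.png

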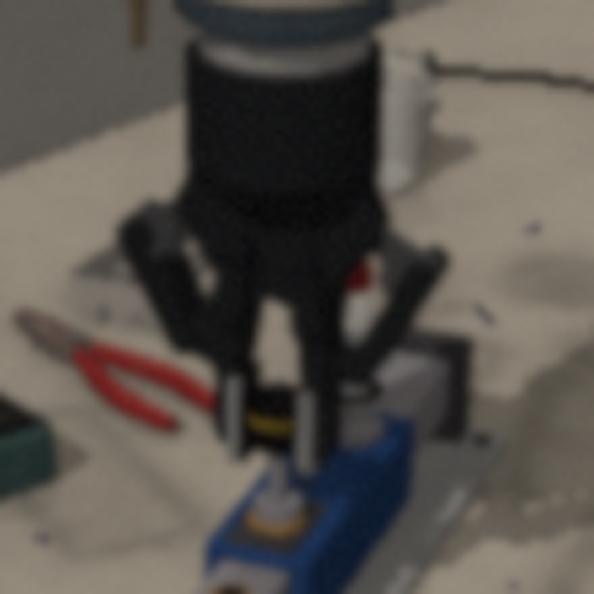

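The section is following: the barrel moved to (280,510) and the cap to (358,275). I'll continue.

```bash
python3 -m creep '[{"dp":[3,0,0],"angular":[0,0,0],"fingers":14},{"dp":[6,0,0],"angular":[0,0,0],"fingers":14},{"dp":[10,0,0],"angular":[0,0,0],"fingers":14},{"dp":[14,0,0],"angular":[0,0,0],"fingers":14},{"dp":[18,0,0],"angular":[0,0,0],"fingers":14}]';python3 -m creep '[{"dp":[4,0,0],"angular":[0,0,0],"fingers":14},{"dp":[8,0,0],"angular":[0,0,0],"fingers":14},{"dp":[12,0,0],"angular":[0,0,0],"fingers":14},{"dp":[16,0,0],"angular":[0,0,0],"fingers":14},{"dp":[20,0,0],"angular":[0,0,0],"fingers":14}]';python3 -c "
from h import *
to(493,63.4,76)"
```

```text
clock: 13.82
eef_pos: [502.6, 33.1, 88.6]
tcp_rot: [3.141, 0.001, 1.89]
contact_force: [5.7, -0.2, -10.1]
opening: 0.256
clock: 14.23
eef_pos: [496.3, 52.1, 88.6]
tcp_rot: [3.141, 0.001, 1.89]
contact_force: [6.3, -0.4, -10.3]
opening: 0.26
dp [11.8  0.4 12.6] w [0.001 0.001 0.   ] pos [496.3  52.1  88.6] rot [3.141e+00 1.000e-03 1.890e+00] F [  6.3  -0.4 -10.3] op 22.2 t 14.23
```

```bash
python3 -m creep '[{"dp":[4,0,0],"angular":[0,0,0],"fingers":14},{"dp":[7,0,0],"angular":[0,0,0],"fingers":14},{"dp":[9,0,0],"angular":[0,0,0],"fingers":14},{"dp":[10.5,0,0],"angular":[0,0,0],"fingers":14},{"dp":[11.5,0,0],"angular":[0,0,0],"fingers":14}]';python3 -m creep '[{"dp":[0.3,0,0],"angular":[0,0,0],"fingers":14},{"dp":[0.3,0,0],"angular":[0,0,0],"fingers":14}]';python3 -c "
from h import *
to(493,63.4,76)
to(511.3-18.82,6.8+56.96,76)
crop('scene',270,170,110,110,5.4,'pics/p1.png')"
```

```text
clock: 14.65
eef_pos: [492.7, 63.0, 88.6]
tcp_rot: [3.141, 0.001, 1.89]
contact_force: [5.1, 0.5, -10.2]
opening: 0.257
clock: 14.82
eef_pos: [492.6, 63.3, 88.6]
tcp_rot: [3.141, 0.001, 1.89]
contact_force: [4.9, 0.6, -9.9]
opening: 0.262
dp [-0.   0.4 12.6] w [0.001 0.001 0.   ] pos [492.6  63.3  88.6] rot [3.141e+00 1.000e-03 1.890e+00] F [ 4.9  0.6 -9.9] op 22.3 t 14.82
dp [ 0.5  0.  12.6] w [0.001 0.001 0.   ] pos [492.6  63.3  88.6] rot [3.141e+00 1.000e-03 1.890e+00] F [ 4.9  0.6 -9.9] op 22.3 t 14.82
```

View pics/p1.png

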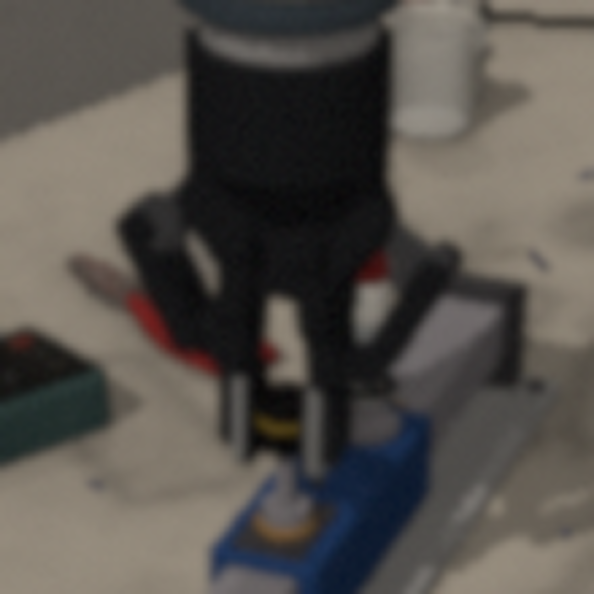

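The section has moved about 60 mm, with the vial still upright (cap at (373,265)). I'll lower the pin and watch for a block near TCP z 85.7.

```bash
python3 -m creep '[{"dp":[0,0,2],"angular":[0,0,0],"fingers":14},{"dp":[0,0,4],"angular":[0,0,0],"fingers":14},{"dp":[0,0,6],"angular":[0,0,0],"fingers":14},{"dp":[0,0,6],"angular":[0,0,0],"fingers":14}]';python3 -c "
from h import *
to(493,63.4,75.7)"
```

```text
clock: 15.2
eef_pos: [492.6, 63.4, 82.5]
tcp_rot: [3.141, 0.0, 1.89]
contact_force: [4.8, -0.1, -7.7]
opening: 0.257
dp [-0.1  0.4  6.8] w [ 0.  0. -0.] pos [492.6  63.4  82.5] rot [3.141 0.    1.89 ] F [ 4.8 -0.1 -7.7] op 22.0 t 15.2
```

The force matches the spring only, so the pin has entered. I'll continue down.

```bash
python3 -m creep '[{"dp":[0,0,2],"angular":[0,0,0],"fingers":14},{"dp":[0,0,4],"angular":[0,0,0],"fingers":14},{"dp":[0,0,6],"angular":[0,0,0],"fingers":14},{"dp":[0,0,6.8],"angular":[0,0,0],"fingers":14},{"dp":[0,0,6.8],"angular":[0,0,0],"fingers":14}]';python3 -c "
from h import *
to(493,63.4,75.7)"
```

```text
clock: 15.62
eef_pos: [492.6, 63.4, 75.9]
tcp_rot: [3.141, 0.0, 1.89]
contact_force: [5.4, -0.8, -4.8]
opening: 0.261
dp [-0.1  0.4  0.2] w [ 0.001  0.    -0.   ] pos [492.6  63.4  75.9] rot [3.141 0.    1.89 ] F [ 5.4 -0.8 -4.8] op 22.3 t 15.62
```

Force is still −4.8, so the spring is carrying load and the pin may be a fraction of a mm up. I'll press down until it bottoms.

```bash
python3 -m creep '[{"dp":[0,0,0.4],"angular":[0,0,0],"fingers":14},{"dp":[0,0,0.8],"angular":[0,0,0],"fingers":14},{"dp":[0,0,1.0],"angular":[0,0,0],"fingers":14},{"dp":[0,0,1.0],"angular":[0,0,0],"fingers":14}]'
```

```text
clock: 15.95
eef_pos: [492.7, 63.4, 75.7]
tcp_rot: [3.141, 0.0, 1.89]
contact_force: [2.2, -1.2, 4.5]
opening: 0.258
```

It stopped at 75.7, the same z as when home at the start, and force has turned to +4.5 N, so the pin has bottomed. Final visual checks next.

```bash
python3 -m creep '[{"dp":[0,0,0.2],"angular":[0,0,0],"fingers":14},{"dp":[0,0,0.2],"angular":[0,0,0],"fingers":14},{"dp":[0,0,0.2],"angular":[0,0,0],"fingers":14}]'; python3 -c "
from h import *
crop('scene',270,170,170,110,4.5,'pics/q1.png')
crop('top',190,170,300,120,2.6,'pics/q2.png')
to(493,63.4,75.7)"
```

```text
clock: 16.2
eef_pos: [492.7, 63.4, 75.7]
tcp_rot: [3.141, 0.0, 1.89]
contact_force: [1.3, -0.7, 8.3]
opening: 0.258
dp [-0.1  0.3  0. ] w [ 0.001  0.    -0.   ] pos [492.7  63.4  75.7] rot [3.141 0.    1.89 ] F [ 1.8 -1.6  8. ] op 22.1 t 16.3
```

View pics/q1.png

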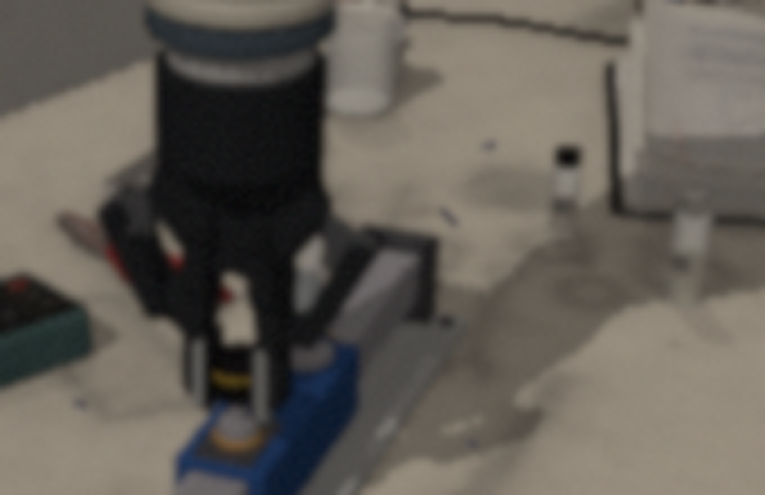

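View pics/q2.png

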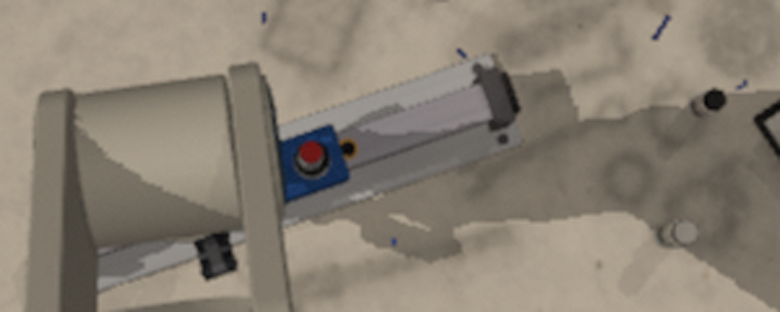

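From above, the red cap sits over the post on the section at (311,155), and a brass hole has appeared behind the section. The black (712,100) and white (684,233) vials are still standing. I'm handing in.

```bash
python3 -c "
from rig import r
print(r.sign_off())"
```

```text
the job is handed in; nothing more can be done
None
```

The job is handed in at 16.3 s of the 54 s allowed. The red-capped vial was stood on the post and released, then the pin was drawn about 13 mm. I slid the section 60 mm to the next hole towards the red end, lowered the pin home, and kept the knob gripped.

- **Pin home:** the tool stopped at z = 75.7 mm, the same height as when the pin was home at the start. The spring's pull of about 5 N had turned into an 8 N push back against the tool.
- **Section position:** the tool ended within 0.5 mm of the target hole as measured in the camera images.
- **Vials:** the last top view shows the red-capped vial upright on its post, and the black and white vials still standing where they were. In the last scene view the gripper hides the red vial, so that check rests on the top view alone.
- **Vial centring:** before release the image suggested the vial sat about 1 mm off centre in depth. I nudged it 0.8 mm but did not re-measure it afterwards; any remaining offset should be about 1 mm.

No check failed.

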